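# Put the polishing brush away in the console chest

### The job

First slide the silver dish, keeping it flat on the table, aside onto the round felt mat so that it lies within the mat, then pull the chest's drawer all the way out to its stop. Lay the polishing brush, bristles still down, gently in the drawer (do not drop it) and leave the drawer fully open for the rest of the kit. Leave the vase and the polish tin standing where they are on top of the chest.

Things in the scene. Friction and masses are not known exactly. Their poses are not given: they have to be found in the camera images.
- chest: Low dark-wood chest with one drawer, fixed to the table, 200 deep (x) x 300 wide (y) x 90 high mm. Origin: centre of its underside, on the table. Its front face is 100 mm from the origin along its own -x and looks roughly towards the robot; its flat top is at z = 90 mm.
- drawer (a joint): Drawer travel in m along the chest's own -x: 0 closed, 0.15 at its stop (fully out). It starts shut or up to 20 mm open, needs about 2 to 3 N to slide and stays where it is left.
- drawer_handle (a point): Middle of the drawer's brass bar handle; moves with the drawer, axes as the chest's. Bar 10 mm thick, 120 mm long along y, 62 mm above the table, held at both ends by posts 45 mm off the drawer's face: 40 mm is free between bar and face, open from above and below. Drawer shut: at (-145, 0, 62) mm in the chest's frame.
- drawer_floor (a point): Centre of the drawer's blue inner floor, 167 (x) x 238 (y) mm, 22 mm above the table; moves with the drawer, axes as the chest's. Side walls rise 36 mm over it, the 12 mm thick front panel 57 mm (inner face 86 mm along -x from here). Fully open, the front 138 mm of floor lie clear of the chest's top; the middle of that part is 17 mm along -x from here.
- dish: Loose round silver dish (open bowl, wider at the rim), 130 mm across its rim, 45 mm high, about 0.35 kg, standing in front of the drawer, in its way. Origin: centre of its underside.
- mat: Round green felt mat with a pale rim, 200 mm across, flat (1 mm, no edge to catch) on the table, to one side of the drawer's path, left or right. Origin: its centre.
- brush: Loose polishing brush, 160 long (own x) x 44 wide (own y) x 38 high (z) mm, about 0.15 kg, lying bristles down on the table on the other side from the mat. Upper 22 mm: pale wooden back, 44 mm wide; lower 16 mm: cream bristle block, stiff, 36 mm wide. Origin: centre of its underside.
- vase: Bystander: loose cream vase on a round foot, 126 mm high, 90 mm across at its widest, standing on the chest's top. Origin: centre of its underside.
- tin: Bystander: loose round polish tin, white with a blue band, 70 mm across, 60 mm high, standing on the chest's top. Origin: centre of its underside.
Mind the look-alikes: they are no part of the job. There is more than one size of the brush; the job needs the larger. Of the things that look like the dish, the smaller one is meant.

How it is judged:
On the way, in this order (a step that is already met when the one before it is completed fails the run):
1. the dish stands on the felt mat (centres within 40 mm) (horizontal distance between dish and mat below 0.04 m and height (world z) of dish below 0.01 m and angle between dish's own z axis and vertical below 0.1 rad and linear speed of dish below 0.03 m/s), for 0.2 s.
2. the drawer is pulled out to its stop (at least 142 of 150 mm) (value of joint drawer above 0.142 m), for 0.2 s.
At the end, for the whole second after the job is handed in: The dish stands flat on the mat (centres within 40 mm), the drawer is open by at least 140 of its 150 mm, and the brush lies at rest in the drawer, flat on its floor (within 12 mm in height and 0.2 rad), bristles down (all of step 1 and value of joint drawer above 0.14 m and x of brush in the frame of drawer_floor between -0.085 and 0.085 m and y of brush in the frame of drawer_floor between -0.12 and 0.12 m and z of brush in the frame of drawer_floor between -0.006 and 0.012 m and angle between brush's own z axis and vertical below 0.2 rad and linear speed of brush below 0.03 m/s); the robot touches nothing.
It fails at once if the dish is lifted more than 15 mm or tipped by more than 0.3 rad (height (world z) of dish above 0.015 m or angle between dish's own z axis and vertical above 0.3 rad).
It fails at once if the brush is dropped (falls free at over 0.7 m/s) (contact force between brush and anything else below 0.01 N and linear speed of brush above 0.7 m/s).
It fails at once if the vase is moved by more than 30 mm or tipped (distance of vase from where it was at the start of the episode above 0.03 m or angle between vase's own z axis and vertical above 0.4 rad).
It fails at once if the polish tin is moved by more than 30 mm or tipped (distance of tin from where it was at the start of the episode above 0.03 m or angle between tin's own z axis and vertical above 0.4 rad).
It also fails if it takes over 72 s, if anything falls off the work surface, if the arm or the gripper's body presses on something with over 40 N, if the wrist force passes 120 N, or if a joint passes its speed limit or range.

### The arm

A 6-joint arm with a two-finger parallel gripper is mounted at the origin on the work surface. World frame = base frame: x ahead of the robot, y to its left, z up, the work surface at z = 0. Lengths are in m, angles in rad, forces in N, time in s.
With the tool pointing down it reaches from about 0.375 to 0.9 m from the base axis. Payload 3.1 kg.
Tool frame: the origin (TCP) lies at the centre of the arm's flange, where the gripper is bolted on; the fingertips stand 173 mm ahead of it and the grasp point (between the pads) lies 155 mm ahead of it; z points along the fingers, x is the direction in which the jaws open and shut, and the axes are right-handed (so a half turn about z gives the same grasp; the last joint's range is limited). The gripper opens to 85 mm and grips with 20 to 120 N. Pads are 22 mm wide; open, the fingers measure 114 mm over their backs; the gripper's body (76 mm by 85 mm) begins 54 mm behind the grasp point. The pads swing forward as they close: fully open they stand 13 mm farther back than shut.
Start: joints at [-1.349, 0.527, 1.433, -0, 1.181, -0.178], TCP at [0.244, -0.575, 0.405] pointing down, gripper open.
Joint ranges: [-3.08, 3.08], [-0.75, 2.2], [0.22, 2.44], [-1.43, 4.57], [0, 2.65], [-2.85, 2.85]. Speed limits (rad/s): [2.79, 2.79, 3.14, 3.14, 3.14, 3.14].

### API

Orientations are given as a unit quaternion [x, y, z, w].
In Python, from station import manip gives the robot as it stands.
- The arm moves only by the shell command python3 -m jog 'ROWS' [OPENING] [FORCE]. ROWS is JSON, a list that holds one entry, the list of rows, each a list of 4 numbers: the shift along the world's x, y, z in mm, then the turn about the world's z in degrees. A call has exactly 8 rows; each row shifts and turns the commanded pose from where the row before left it; what a row does not reach is not made up. A row lasts 1/8 s, in which the tool goes at most 62.5 mm and 10.7 degrees, less where a joint would pass 70% of its speed; a pose out of reach is approached as far as the arm can. A call is refused whole if a number of a shift passes 62.5 or a number of a turn 10.7, either way. A call with a gripper value outside its range is refused whole. OPENING is the opening in per cent of the stroke, from 0 (shut) to 100 (fully open), set as the call begins (- or left out, the last holds). The fingers move at their own pace and stop on an object; FORCE is the grip in N (left out, the last holds). Time passes only in rows, so rows that do not move let the fingers close, or fill a call up. It gives the time, the measured TCP pose, the force and the opening at its end, in the units of the state.
- manip.sense(): the state, without advancing time (a new reading comes with each control period).
- manip.snapshot(name): name is "scene" or "top" or "wrist"; returns the picture (420x560x3 uint8, red, green, blue); there is no depth.
- manip.camera_info(name): a dict with "fx", "fy", "cx", "cy" (pixels), "k1" (the pictures are not rectified: a ray, as slopes to the right and down, at radius r is drawn at 1 + k1 r^2 times it, then the intrinsics apply), "R" (3x3) and "t" (3): a world point X has camera coordinates R X + t. Camera axes: x right, y down, z forward; pixel columns grow to the right and rows downward; lengths in m; the calibration is good to about 2 mm. A picture is of the moment at which its call begins: read the wrist's pose just before it. camera_info takes no time and is no camera call; for the wrist camera it gives the pose at the moment of the call.
- manip.sign_off(): hands the job in, once; it reports no verdict.
The state is a dict: "t": time; "q": joint angles; "qd": joint speeds; "tau": joint torques, N m; "tcp_pos": TCP position; "tool_rot": TCP orientation; "force": force on the tool from outside, world axes, zero at the start; "ft_torque": the same for the moment, N m; "finger_gap": opening from 0.0 (shut) to 1.0 (fully open).
Only numpy, scipy, OpenCV 4.12 (cv2) and the standard library are available. Lean on these libraries where they do the work, as an engineer would, in place of code of your own. Each camera call takes 0.05 s, during which the arm holds its last target. There are 200 camera calls.

## Working session

There is one attempt and no reset: what is moved stays moved. The work goes in short steps, Python scripts to look and compute and a shell command to move; the robot and the scene stay as the last step left them, time stands still between calls to the robot, and variables do not carry over. Pictures are saved under pics/ and viewed, about 8 in all and at most 12, crops included, and the job is handed in when it is done.

```bash
ls; mkdir -p pics; cat > h.py <<'E'
import numpy as np, cv2, json
from station import manip
def snap(cam,fn=None):
    ci=manip.camera_info(cam); im=np.array(manip.snapshot(cam))
    if fn: cv2.imwrite('pics/'+fn,im[:,:,::-1])
    return im,ci
def ray(ci,u,v):
    k=ci['k1']; x,y=(u-ci['cx'])/ci['fx'],(v-ci['cy'])/ci['fy']; a,b=x,y
    for _ in range(20):
        s=1+k*(a*a+b*b); a,b=x/s,y/s
    R=np.array(ci['R']);t=np.array(ci['t'])
    return -R.T@t, R.T@np.array([a,b,1.])
def onz(ci,u,v,z):
    o,d=ray(ci,u,v); return o+d*(z-o[2])/d[2]
def proj(ci,P):
    c=np.array(ci['R'])@np.array(P)+np.array(ci['t']); a,b=c[0]/c[2],c[1]/c[2]
    s=1+ci['k1']*(a*a+b*b); return np.array([ci['fx']*a*s+ci['cx'],ci['fy']*b*s+ci['cy']])
E
python3 - <<'E'
from h import *
s=manip.sense(); print(s['t'],s['tool_rot'],s['force'])
ims=[]
for c in ('scene','top'):
    im,ci=snap(c,c+'0.png'); print(c,-np.array(ci['R']).T@np.array(ci['t']),ci['fx'],ci['k1'])
E
```

```text
pics
0.0 [ 8.33702757e-01 -5.52212342e-01 -8.01371975e-04 -7.74940691e-04] [ 0.39628457  0.45132733 -0.80244592]
scene [0.94372687 0.28764218 0.92516111] 428.5861130522103 -0.09351707522580549
top [0.42358303 0.01925555 1.1983454 ] 487.3637736723101 -0.07470445859150204
```

View pics/top0.png

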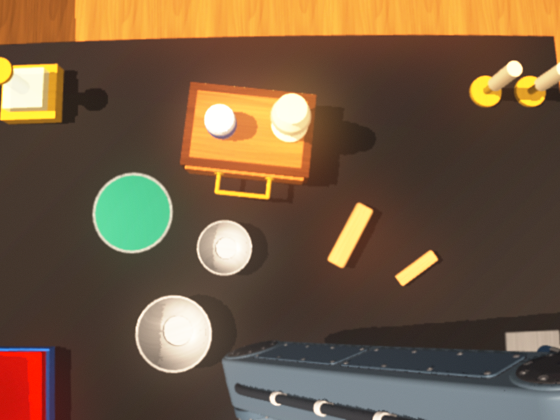

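View pics/scene0.png

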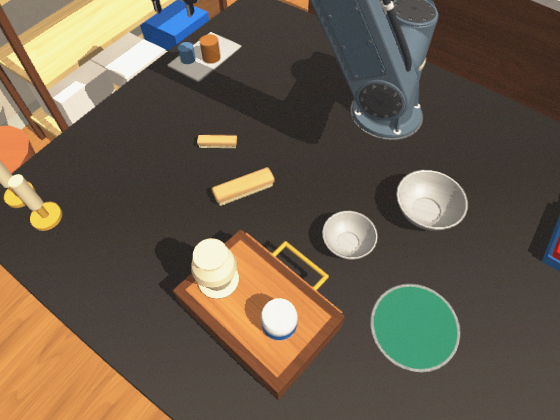

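The top view (up = +x, left = +y) shows the small dish at (225,248), the large decoy at (174,333), the mat at (133,213), the large brush at (350,236), the small one at (416,268), the handle bar at about (243,195), and the tin and vase on the chest.

```bash
cat > m.py <<'E'
from h import *
im=cv2.imread('pics/top0.png'); ci=manip.camera_info('top'); hsv=cv2.cvtColor(im,cv2.COLOR_BGR2HSV)
def blobs(mask,amin=150):
    c,_=cv2.findContours(mask.astype(np.uint8),cv2.RETR_EXTERNAL,cv2.CHAIN_APPROX_NONE); return [x for x in c if cv2.contourArea(x)>amin]
def world(c,z): return np.array([onz(ci,u,v,z)[:2] for u,v in c.reshape(-1,2)])*1000
H,S,V=cv2.split(hsv)
for c in blobs((H>60)&(H<95)&(S>100)&(V>60)): 
    p,r=cv2.minEnclosingCircle(world(c,.001).astype(np.float32)); print('mat',p,r)
m=((S<70)&(V>90)); m=m.astype(np.uint8); m[:,:190]=0;m[:205]=0;m[280:]=0;m[:,260:]=0
for c in blobs(m):
    p,r=cv2.minEnclosingCircle(world(c,.045).astype(np.float32)); print('dish',p,r)
m=((H>12)&(H<35)&(S>60)&(V>150)).astype(np.uint8); m[:195]=0;m[300:]=0;m[:,:315]=0;m[:,460:]=0
for c in blobs(m):
    print('brush',cv2.minAreaRect(world(c,.038).astype(np.float32)))
m=((H>20)&(H<35)&(S>120)&(V>150)).astype(np.uint8); m[:168]=0;m[203:]=0;m[:,:200]=0;m[:,285:]=0
for c in blobs(m,50):
    w=world(c,.067); print('handle',cv2.minAreaRect(w.astype(np.float32)), cv2.boundingRect(c))
    hull=cv2.boxPoints(cv2.minAreaRect(w.astype(np.float32))); print(hull)
for n,uv in dict(TL=(191,83),TR=(317,95),FR=(311,183),FL=(181,165)).items(): print(n,onz(ci,*uv,.09)*1000)
E
python3 m.py
```

```text
mat (545.0491333007812, 363.0289306640625) 92.07797241210938
dish (452.8904113769531, 131.3049774169922) 66.47199249267578
brush ((394.6326599121094, -325.1849060058594), (33.281028747558594, 112.05693054199219), 34.08502197265625)
brush ((476.9212646484375, -168.51416015625), (47.19887161254883, 162.4659881591797), 60.32183074951172)
handle ((599.6163330078125, 82.44075775146484), (130.38026428222656, 55.86478805541992), 83.06654357910156) (215, 172, 58, 27)
[[564.0187     21.099258 ]
 [619.475      14.3554535]
 [635.214     143.78226  ]
 [579.7577    150.52606  ]]
TL [840.01841276 201.56104194  90.        ]
TR [804.5575977  -95.24072938  90.        ]
FR [595.09695613 -74.671753    90.        ]
FL [643.38077256 224.54030242  90.        ]
```

```bash
python3 - <<'E'
import cv2
im=cv2.imread('pics/top0.png')[70:290,90:390]; cv2.imwrite('pics/c0.png',cv2.resize(im,(800,587),interpolation=cv2.INTER_CUBIC))
E
```

```text
(no output)
```

View pics/c0.png

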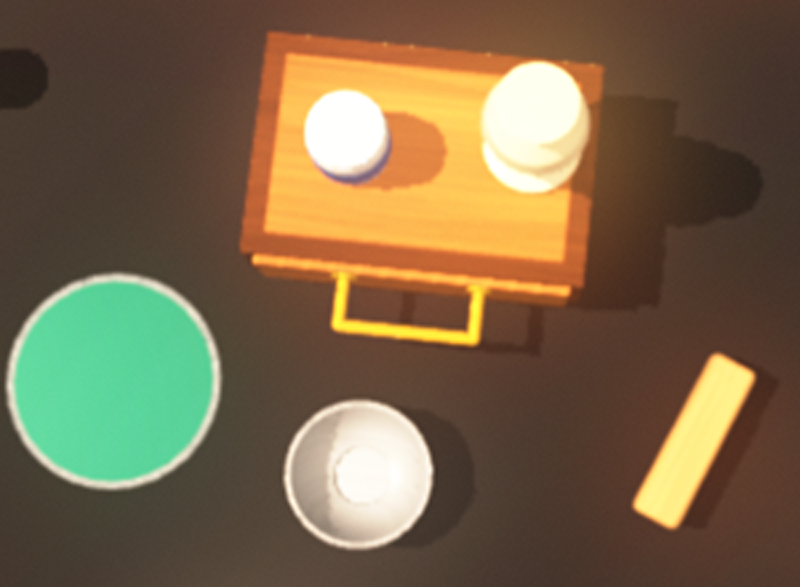

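The measured sizes agree: dish rim Ø133, brush 162x47, bar about 130 mm including posts. Chest yaw is about -7°, and the bar middle is near (577,85). Plan: lower the closed fingers into the bowl and drag it by its inner wall.

```bash
python3 -m jog '[[[13,44,0,8.5],[13,44,0,8.5],[13,44,0,8.5],[13,44,0,8.5],[13,44,0,8.5],[13,44,0,8.5],[13,44,0,8.5],[13,44,0,8.5]]]' 0 60; python3 -m jog '[[[13,44,0,8.5],[13,44,0,8.5],[13,44,0,8.5],[13,44,0,8.5],[13,44,0,8.5],[13,44,0,8.5],[13,44,0,8.5],[13,44,0,8.5]]]'
```

```text
t: 1.1
tcp_pos: [0.348, -0.2219, 0.4046]
tool_rot: [1.0, 0.011, -0.0, -0.0]
force: [-0.6, -0.3, 0.1]
finger_gap: -0.001
t: 2.1
tcp_pos: [0.452, 0.1301, 0.4045]
tool_rot: [0.823, 0.568, -0.0, -0.0]
force: [0.5, -0.6, -0.7]
finger_gap: -0.001
```

```bash
python3 -m jog '[[[0,0,-40,0],[0,0,-40,0],[0,0,-40,0],[0,0,-30,0],[0,0,-25,0],[0,0,-18,0],[0,0,-16,0],[0,0,0,0]]]'; python3 - <<'E'
from h import *
snap('wrist','w1.png'); im,ci=snap('top','t1.png')
a=cv2.imread('pics/w1.png');b=cv2.imread('pics/t1.png')[100:350,60:360]
cv2.imwrite('pics/v1.png',np.hstack([cv2.resize(a,(440,330)),cv2.resize(b,(360,300))[:,:360] if 0 else cv2.resize(b,(360,330))]))
E
```

```text
t: 3.1
tcp_pos: [0.4515, 0.1285, 0.1946]
tool_rot: [0.824, 0.566, -0.001, -0.001]
force: [-0.2, 0.3, -0.8]
finger_gap: 0.001
```

View pics/v1.png

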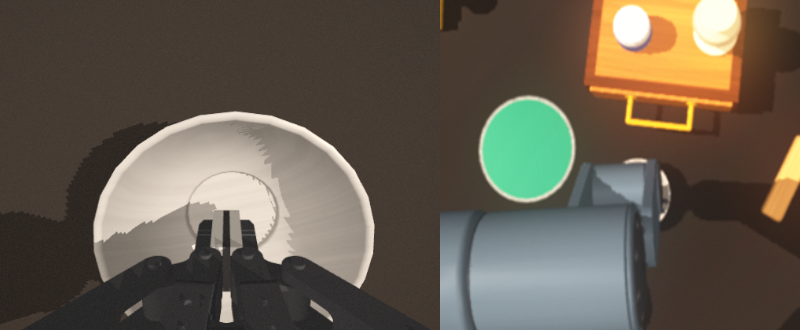

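The wrist view shows the shut fingers inside the bowl, just in front of its floor ring (about (232,210)). The top view shows the path to the mat is clear.

```bash
python3 -m jog '[[[3,7.5,0,0],[3,7.5,0,0],[4.5,11,0,0],[6,15,0,0],[7.5,18.5,0,0],[9,22,0,0],[9,22,0,0],[9,22,0,0]]]'; python3 -m jog '[[[9,22,0,0],[9,22,0,0],[9,22,0,0],[7.5,18.5,0,0],[6,15,0,0],[4.5,11,0,0],[3,7.5,0,0],[1.5,4,0,0]]]'; python3 - <<'E'
from h import *
snap('wrist'); im,ci=snap('scene','s2.png'); snap('top','t2.png')
b=cv2.imread('pics/t2.png')[100:350,20:320]; cv2.imwrite('pics/v2.png',np.hstack([cv2.resize(cv2.imread('pics/s2.png'),(440,330)),cv2.resize(b,(360,330))]))
E
```

```text
t: 4.2
tcp_pos: [0.5026, 0.2555, 0.1955]
tool_rot: [0.824, 0.567, -0.001, -0.0]
force: [-1.7, -3.1, 0.5]
finger_gap: 0.002
t: 5.2
tcp_pos: [0.5523, 0.3762, 0.1956]
tool_rot: [0.824, 0.566, -0.0, 0.0]
force: [-1.3, -3.6, 0.2]
finger_gap: 0.002
```

View pics/v2.png

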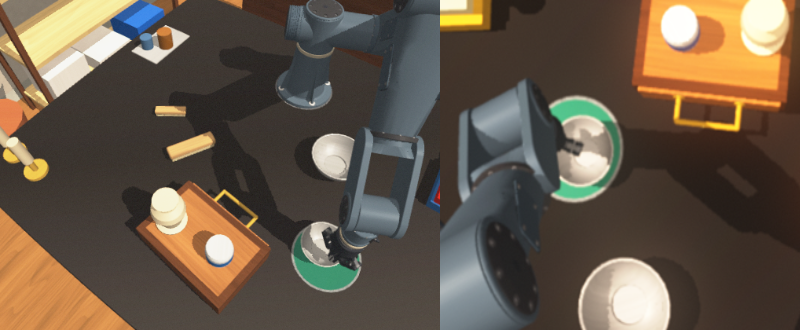

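```bash
python3 -m jog '[[[-1.5,-4,0,0],[-1.5,-4,0,0],[0,0,10,0],[0,0,25,0],[0,0,45,0],[0,0,45,0],[0,-15,10,0],[5,-30,0,0]]]'; python3 -m jog '[[[7,-40,0,3],[7,-40,0,3],[7,-40,0,3],[7,-40,0,3],[7,-40,0,2],[8,-30,0,0],[7,-15,0,0],[0,0,0,0]]]'; python3 - <<'E'
from h import *
im,ci=snap('top','t3.png'); a,cs=snap('scene','s3.png'); snap('wrist','w3.png')
b=cv2.imread('pics/t3.png')[130:290,60:260]; cv2.imwrite('pics/v3.png',np.hstack([cv2.resize(cv2.imread('pics/w3.png'),(400,300)),cv2.resize(b,(375,300))]))
print(proj(ci,[.545,.363,.001]),proj(ci,[.545,.363,.045]))
cw=manip.camera_info('wrist')
for P in ([.602,.082,.067],[.577,.085,.067],[.584,.145,.067],[.570,.025,.067]): print(proj(cw,P)*400/560)
E
```

```text
t: 6.35
tcp_pos: [0.5541, 0.3231, 0.3322]
tool_rot: [0.824, 0.567, 0.001, 0.0]
force: [-0.0, -0.1, 0.5]
finger_gap: 0.004
t: 7.35
tcp_pos: [0.6046, 0.0771, 0.3304]
tool_rot: [0.75, 0.662, 0.0, -0.0]
force: [0.2, -0.2, 0.4]
finger_gap: -0.002
[132.03745376 212.23986933] [126.82059852 210.48770965]
[208.71750066 154.08222777]
[208.747282   126.81188032]
[277.75549143 126.39379226]
[139.82401827 127.18856977]
```

View pics/v3.png

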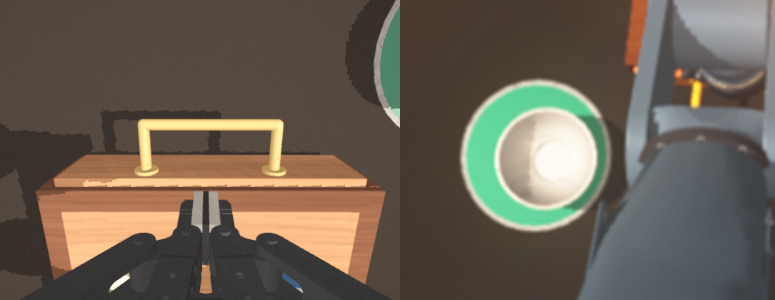

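The bar is where predicted: the wrist view has it from x=140 to 283 at row 125, against a computed 140–278 at row 127. The dish is on the mat but off-centre, so I'll measure that while continuing.

```bash
python3 - <<'E'
from h import *
im=cv2.imread('pics/t3.png'); ci=manip.camera_info('top'); hsv=cv2.cvtColor(im,cv2.COLOR_BGR2HSV); H,S,V=cv2.split(hsv)
g=((H>60)&(H<95)&(S>100)&(V>40)).astype(np.uint8)
c=max(cv2.findContours(g,cv2.RETR_EXTERNAL,cv2.CHAIN_APPROX_NONE)[0],key=cv2.contourArea)
w=np.array([onz(ci,u,v,.001)[:2] for u,v in c.reshape(-1,2)],np.float32)*1000; print('mat',cv2.minEnclosingCircle(w))
m=((S<75)&(V>100)).astype(np.uint8); m[:185]=0;m[245:]=0;m[:,:108]=0;m[:,170:]=0
# keep component at the bowl centre
n,l=cv2.connectedComponents(m); k=l[214,142]; c=cv2.findContours((l==k).astype(np.uint8),0,1)[0][0]
w=np.array([onz(ci,u,v,.045)[:2] for u,v in c.reshape(-1,2)],np.float32)*1000; print('dish',cv2.minEnclosingCircle(w))
E
python3 -m jog '[[[-2.5,5,-20,0],[0,0,-20,0],[0,0,-20,0],[0,0,-20,0],[0,0,-15,0],[0,0,-10,0],[0,0,-5,0],[0,0,0,0]]]'
```

```text
mat ((545.1477661132812, 363.6264343261719), 91.77645874023438)
dish ((535.8233032226562, 337.28717041015625), 67.00151824951172)
t: 8.5
tcp_pos: [0.6019, 0.0831, 0.2207]
tool_rot: [0.749, 0.662, -0.0, -0.0]
force: [-0.4, -0.2, 0.5]
finger_gap: 0.005
```

The dish is 28 mm off the mat centre: under the 40 mm limit, and its rim stays inside the mat. The fingers are in the slot, so now I pull.

```bash
python3 -m jog '[[[-5,0.6,0,0],[-10,1.2,0,0],[-18,2.2,0,0],[-20,2.4,0,0],[-22,2.6,0,0],[-22,2.6,0,0],[-18,2.2,0,0],[-10,1.2,0,0]]]'; python3 -m jog '[[[-5,0.6,0,0],[-5,0.6,0,0],[-4,0.5,0,0],[-3,0.4,0,0],[-2,0.2,0,0],[0,0,0,0],[0,0,0,0],[0,0,0,0]]]'
```

```text
t: 9.5
tcp_pos: [0.4765, 0.0983, 0.2214]
tool_rot: [0.749, 0.662, 0.001, 0.001]
force: [2.7, 1.2, 0.9]
finger_gap: -0.005
t: 10.5
tcp_pos: [0.4575, 0.1003, 0.2205]
tool_rot: [0.749, 0.662, -0.0, -0.0]
force: [1.3, -0.5, -0.0]
finger_gap: 0.001
```

```bash
python3 -m jog '[[[-2,0.2,0,0],[-1,0.1,0,0],[-1,0.1,0,0],[0,0,0,0],[0,0,0,0],[0,0,0,0],[0,0,0,0],[0,0,0,0]]]';python3 -m jog '[[[-1,0.1,0,0],[-1,0.1,0,0],[-1,0.1,0,0],[-1,0.1,0,0],[0,0,0,0],[0,0,0,0],[0,0,0,0],[0,0,0,0]]]'
```

```text
t: 11.5
tcp_pos: [0.4538, 0.1008, 0.2207]
tool_rot: [0.749, 0.662, -0.0, -0.0]
force: [1.6, 0.3, -1.1]
finger_gap: -0.006
t: 12.5
tcp_pos: [0.4498, 0.1012, 0.2207]
tool_rot: [0.749, 0.662, -0.0, -0.0]
force: [1.6, 0.1, -2.1]
finger_gap: -0.001
```

```bash
python3 -m jog '[[[-1,0.1,0,0],[-1,0.1,0,0],[-1,0.1,0,0],[0,0,0,0],[0,0,0,0],[0,0,0,0],[0,0,0,0],[0,0,0,0]]]';python3 -m jog '[[[-1,0.1,0,0],[-1,0.1,0,0],[0,0,0,0],[0,0,0,0],[0,0,0,0],[0,0,0,0],[0,0,0,0],[0,0,0,0]]]';
```

```text
t: 13.5
tcp_pos: [0.4487, 0.1013, 0.2209]
tool_rot: [0.749, 0.662, 0.002, 0.002]
force: [6.9, -0.3, -3.6]
finger_gap: -0.001
t: 14.5
tcp_pos: [0.4481, 0.1013, 0.221]
tool_rot: [0.749, 0.662, 0.004, 0.003]
force: [8.4, -0.8, -7.1]
finger_gap: -0.003
```

The stop shows clearly: force rising to about 8 N while the TCP no longer follows. Back off to mid-slot, lift, and go above the brush.

```bash
python3 -m jog '[[[5,0,0,0],[5,-0.6,0,0],[4,-1,0,0],[0,0,0,0],[0,0,20,0],[0,0,30,0],[0,0,40,0],[0,-20,20,0]]]'; python3 -m jog '[[[3,-35,0,-4],[3,-35,0,-4],[3,-35,0,-4],[3,-35,0,-4],[3,-35,0,-4],[3,-35,0,-2.7],[2,-30,0,0],[0,-8,0,0]]]' 100; python3 - <<'E'
from h import *
print(manip.sense()['tcp_pos'],manip.sense()['tool_rot'])
cw=manip.camera_info('wrist'); snap('wrist','w4.png'); im,ci=snap('top','t4.png')
b=cv2.imread('pics/t4.png')[60:320,80:420]; cv2.imwrite('pics/v4.png',np.hstack([cv2.resize(cv2.imread('pics/w4.png'),(400,300)),cv2.resize(b,(392,300))]))
a=cv2.imread('pics/w4.png'); H,S,V=cv2.split(cv2.cvtColor(a,cv2.COLOR_BGR2HSV))
m=((H>10)&(H<35)&(S>60)&(V>120)).astype(np.uint8)
for c in cv2.findContours(m,0,1)[0]:
    if cv2.contourArea(c)<2000: continue
    w=np.array([onz(cw,u,v,.038)[:2] for u,v in c.reshape(-1,2)],np.float32)*1000; print(cv2.boundingRect(c),cv2.minAreaRect(w))
E
```

```text
t: 15.5
tcp_pos: [0.4584, 0.0807, 0.3324]
tool_rot: [0.748, 0.663, 0.001, 0.0]
force: [1.1, 0.1, -0.6]
finger_gap: -0.003
t: 16.5
tcp_pos: [0.4786, -0.1692, 0.3305]
tool_rot: [0.865, 0.501, -0.0, -0.0]
force: [-0.3, -0.1, -0.6]
finger_gap: 1.008
[ 0.4786413  -0.16921185  0.33053802] [ 8.65451876e-01  5.00992021e-01 -7.80606518e-05 -1.94974518e-04]
(13, 136, 87, 138) ((396.3782043457031, -316.64569091796875), (34.158355712890625, 108.99357604980469), 33.91206741333008)
(252, 88, 66, 212) ((475.8959655761719, -169.99118041992188), (43.293052673339844, 156.9829559326172), 60.353919982910156)
(434, 37, 126, 273) ((556.3238525390625, -18.94040298461914), (80.70732116699219, 190.01858520507812), 83.09442138671875)
```

View pics/v4.png

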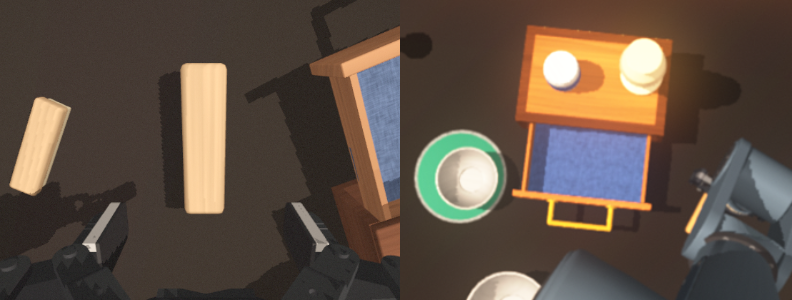

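The wrist view shows the brush squarely between the open jaws, at (476,-170). The top view shows the drawer open with its blue floor visible, and the dish on the mat.

```bash
python3 - <<'E'
from h import *
im=cv2.imread('pics/t4.png'); ci=manip.camera_info('top'); H,S,V=cv2.split(cv2.cvtColor(im,cv2.COLOR_BGR2HSV))
m=((H>100)&(H<130)&(S>80)&(V>50)).astype(np.uint8); m[:155]=0;m[240:]=0;m[:,:180]=0;m[:,305:]=0
c=max(cv2.findContours(m,0,1)[0],key=cv2.contourArea); w=np.array([onz(ci,u,v,.022)[:2] for u,v in c.reshape(-1,2)],np.float32)*1000
r=cv2.minAreaRect(w); print('floor visible',r); print(cv2.boxPoints(r))
m=((H>20)&(H<35)&(S>120)&(V>150)).astype(np.uint8); m[:243]=0 ;m[:232]=0;m[265:]=0;m[:,:200]=0;m[:,275:]=0
for c in cv2.findContours(m,0,1)[0]:
    if len(c)>30:
        w=np.array([onz(ci,u,v,.067)[:2] for u,v in c.reshape(-1,2)],np.float32)*1000; print('bar',cv2.boxPoints(cv2.minAreaRect(w)))
E
python3 -m jog '[[[-2,-1,-25,0],[0,0,-30,0],[0,0,-30,0],[0,0,-25,0],[0,0,-20,0],[0,0,-12,0],[0,0,-8,0],[0,0,0,0]]]' 100 60; python3 -m jog '[[[0,0,0,0],[0,0,0,0],[0,0,0,0],[0,0,0,0],[0,0,0,0],[0,0,0,0],[0,0,0,0],[0,0,0,0]]]' 0 60
```

```text
floor visible ((562.3245239257812, 87.85263061523438), (231.93130493164062, 132.84544372558594), 82.89610290527344)
[[482.07034  -19.008385]
 [613.896    -35.43725 ]
 [642.57874  194.71365 ]
 [510.75305  211.14252 ]]
bar [[423.50348  39.50945]
 [460.41736  38.73325]
 [463.09583 166.11305]
 [426.18195 166.88925]]
t: 17.6
tcp_pos: [0.4768, -0.1686, 0.1806]
tool_rot: [0.865, 0.502, -0.0, -0.0]
force: [-0.3, 0.1, 0.7]
finger_gap: 0.997
t: 18.6
tcp_pos: [0.477, -0.1692, 0.1815]
tool_rot: [0.865, 0.502, 0.0, 0.001]
force: [-1.1, -0.7, 5.9]
finger_gap: 0.506
```

Gripped: a gap of 43 mm against the 44 mm brush. The visible floor centre (562,88) agrees with my handle-based (557,87).

```bash
python3 -m jog '[[[0,0,8,0],[0,0,15,0],[0,0,20,0],[0,0,25,0],[0,0,30,0],[0,0,25,0],[0,0,20,0],[0,0,7,0]]]'; python3 -m jog '[[[5,16,0,-4.4],[5,16,0,-4.4],[5,16,0,-4.4],[5,16,0,-4.4],[5,16,0,-4.4],[5,16,0,-4.4],[5,16,0,-4.4],[5,16,0,-4.4]]]';  python3 -m jog '[[[6,18,0,-4.4],[6,18,0,-4.4],[6,18,0,-4.4],[6,18,0,-4.4],[6,18,0,-4.4],[6,18,0,-4.4],[5,14,0,-4.4],[2,6,0,-1]]]'; python3 - <<'E'
from h import *
cw=manip.camera_info('wrist'); snap('wrist','w5.png'); snap('top','t5.png'); snap('scene','s5.png')
print(manip.sense()['tcp_pos'],manip.sense()['tool_rot'])
cv2.imwrite('pics/v5.png',np.hstack([cv2.resize(cv2.imread('pics/w5.png'),(400,300)),cv2.resize(cv2.imread('pics/s5.png')[150:420,150:510],(400,300))]))
E
```

```text
t: 19.6
tcp_pos: [0.4768, -0.1688, 0.3325]
tool_rot: [0.865, 0.502, 0.001, 0.001]
force: [-0.5, 0.0, -2.0]
finger_gap: 0.504
t: 20.6
tcp_pos: [0.5166, -0.0403, 0.3303]
tool_rot: [0.976, 0.216, -0.001, -0.0]
force: [-0.3, -0.1, -1.8]
finger_gap: 0.505
t: 21.6
tcp_pos: [0.5596, 0.0878, 0.3302]
tool_rot: [0.998, -0.058, -0.001, 0.0]
force: [-0.4, 0.2, -1.9]
finger_gap: 0.505
[0.55957093 0.08705553 0.3304046 ] [ 9.98312049e-01 -5.80755235e-02 -5.15461638e-04  1.42965280e-04]
```

View pics/v5.png

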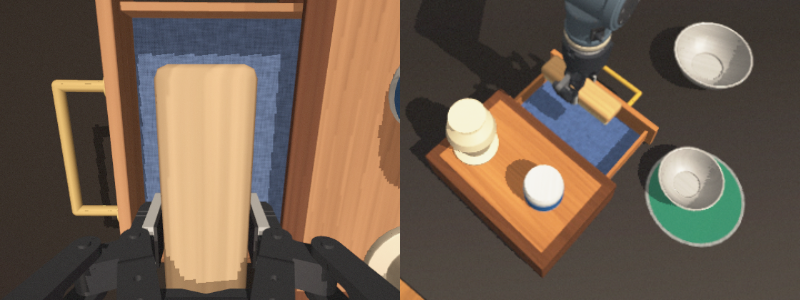

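The brush is level over the open drawer, parallel to the front panel and clear of the chest top. Lower it slowly until contact.

```bash
python3 -m jog '[[[0,0,-20,0],[0,0,-25,0],[0,0,-25,0],[0,0,-20,0],[0,0,-15,0],[0,0,-10,0],[0,0,-5,0],[0,0,0,0]]]'; python3 -m jog '[[[0,0,-3,0],[0,0,-2,0],[0,0,-1,0],[0,0,-1,0],[0,0,-1,0],[0,0,0,0],[0,0,0,0],[0,0,0,0]]]'
```

```text
t: 22.75
tcp_pos: [0.56, 0.087, 0.2107]
tool_rot: [0.998, -0.059, 0.0, 0.0]
force: [-0.6, -0.0, -1.5]
finger_gap: 0.504
t: 23.75
tcp_pos: [0.5599, 0.0871, 0.2035]
tool_rot: [0.998, -0.059, 0.0, 0.0]
force: [-1.7, -0.1, 5.3]
finger_gap: 0.506
```

Contact at the expected height (+5 N). Release and withdraw.

```bash
python3 -m jog '[[[0,0,0,0],[0,0,0,0],[0,0,0,0],[0,0,0,0],[0,0,0,0],[0,0,0,0],[0,0,0,0],[0,0,0,0]]]' 85; python3 -m jog '[[[0,0,8,0],[0,0,15,0],[0,0,25,0],[0,0,30,0],[0,0,30,0],[0,0,30,0],[0,0,0,0],[0,0,0,0]]]'; python3 -m jog '[[[-5,-30,0,0],[-5,-40,0,0],[-5,-40,0,0],[-5,-40,0,0],[-5,-40,0,0],[-5,-40,0,0],[0,-20,0,0],[0,0,0,0]]]'; python3 - <<'E'
from h import *
im,ci=snap('top','t6.png'); snap('scene','s6.png')
cv2.imwrite('pics/v6.png',np.hstack([cv2.resize(cv2.imread('pics/t6.png')[60:320,80:400],(400,325)),cv2.resize(cv2.imread('pics/s6.png')[150:420,150:480],(400,325))]))
a=cv2.imread('pics/t6.png'); H,S,V=cv2.split(cv2.cvtColor(a,cv2.COLOR_BGR2HSV))
m=((H>10)&(H<35)&(S>60)&(V>150)).astype(np.uint8); m[:165]=0;m[227:]=0;m[:,:192]=0;m[:,280:]=0
for c in cv2.findContours(m,0,1)[0]:
    if cv2.contourArea(c)>300: print('brush',cv2.minAreaRect(np.array([onz(ci,u,v,.06)[:2] for u,v in c.reshape(-1,2)],np.float32)*1000),cv2.boundingRect(c))
print('bar predicted px',proj(ci,[.432,.1025,.067]))
m=((S<75)&(V>100)).astype(np.uint8); m[:185]=0;m[245:]=0;m[:,:108]=0;m[:,170:]=0
n,l=cv2.connectedComponents(m); c=cv2.findContours((l==l[214,142]).astype(np.uint8),0,1)[0][0]
print('dish',cv2.minEnclosingCircle(np.array([onz(ci,u,v,.045)[:2] for u,v in c.reshape(-1,2)],np.float32)*1000))
E
```

```text
t: 24.75
tcp_pos: [0.5595, 0.0871, 0.2025]
tool_rot: [0.998, -0.059, -0.001, -0.0]
force: [-2.7, -0.0, -1.4]
finger_gap: 0.846
t: 25.75
tcp_pos: [0.5597, 0.0871, 0.3411]
tool_rot: [0.998, -0.059, 0.0, 0.0]
force: [0.3, 0.3, -0.1]
finger_gap: 0.85
t: 26.75
tcp_pos: [0.5299, -0.1638, 0.34]
tool_rot: [0.998, -0.06, -0.0, -0.0]
force: [-0.5, -0.4, 0.5]
finger_gap: 0.852
brush ((558.873291015625, 86.32462310791016), (158.2150421142578, 42.874969482421875), 83.08425903320312) (209, 190, 68, 24)
bar predicted px [235.66105995 255.87896855]
dish ((535.8851318359375, 337.12646484375), 66.85279083251953)
```

View pics/v6.png

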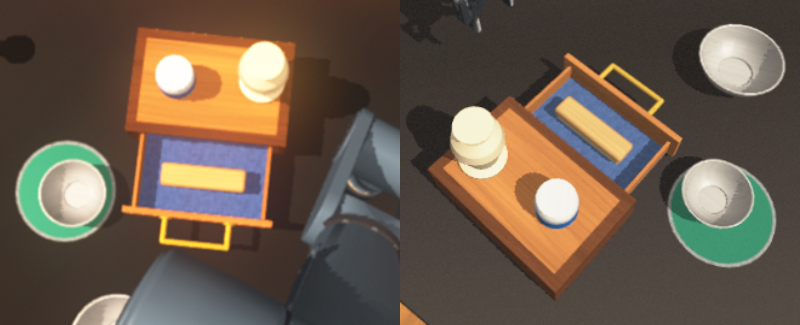

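```bash
python3 - <<'E'
import cv2,numpy as np
for f in ('t4','t6'):
    a=cv2.imread(f'pics/{f}.png'); H,S,V=cv2.split(cv2.cvtColor(a,cv2.COLOR_BGR2HSV))
    m=((H>20)&(H<35)&(S>120)&(V>150)); print(f,[round(float(np.mean(np.nonzero(m[245:268,u])[0]+245)),2) for u in range(216,258,6)])
from station import manip; manip.sign_off()
E
```

```text
t4 [253.0, 254.0, 254.0, 255.0, 256.0, 256.0, 257.0]
t6 [253.0, 254.0, 254.0, 255.0, 255.5, 256.0, 257.0]
the job is handed in; nothing more can be done
```

The job is done and handed in at about 27 s of the 72 s allowed; the hand-in reported no verdict.

- **Dish:** I dragged it flat onto the mat with closed fingers inside the bowl. It ended about 28 mm off the mat's centre. That is inside the 40 mm limit and its rim stays within the mat, but it is not centred. It had not moved in the final picture.
- **Drawer:** I pulled it by the handle until the force rose and the arm stopped following, which I took as the stop. The handle was in the same place in the pictures before and after the brush was laid in.
- **Brush:** I lowered it until it touched the drawer floor (about 5 N) and only then let go. It lies bristles down, parallel to the front panel, at about (559, 86) mm in the world frame, in the clear part of the floor.
- **Vase and tin:** The last pictures show both still standing on the chest; I judged this by eye and did not measure their positions. The gripper is well clear of everything.

No check failed or disagreed with another.

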